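# Put the washed roller back into the glue spreader

### The job

The washed rubber roller is drying upright in the wooden block: lift it out, lay it on its side on the free bench top and let go, so that you can take it again across its middle. Then lower it level, both ends together, into the blue-cheeked glue spreader, red end at the red-plated slot, until both axle ends sit fully down in their slots, and let go. Never let the roller drop or topple, and leave the other things on the bench where they are.

Things in the scene. Friction and masses are not known exactly. Their poses are not given: they have to be found in the camera images.
- roller: dark rubber roller, 54 mm diameter, 110 mm long, red cap at one end, aluminium cap at the other, about 340 g, a steel journal (axle end) standing 20 mm out of each cap. Origin at its middle; z runs along it to the red end. It starts upright, red end up, origin 89 mm above the bench, and must rise 25 mm to leave the block. Lying on the bench its axis is 27 mm up; it stays put if released without a push.
- drying_block: beech block 95 (x) x 150 (y) x 34 mm high, fixed to the bench, origin at the centre of its underside. Two 15 mm holes go through it: at y = +36 mm (the roller's plain journal stands loosely in it, the plain cap resting on the block) and at y = -36 mm (empty).
- glue_tray: clean glue spreader, fixed; origin at the centre of its underside. Aluminium trough 172 (x) x 118 (y) mm, rims 30 mm high, floor 4 mm, between two blue cheeks 96 mm wide, 8 mm thick, 80 mm high, inner faces at y = +-59 mm; feet reach y = +-91 mm. Each cheek has an open-topped slot at x = 0. The seated roller lies along the tray's y, its z along +y, with 4 mm end play each way.
- red_seat (a point): where the axis of the seated red journal lies, in mid-thickness of the +y cheek: 50 mm above the bench, 63 mm from the tray's centre line; axes as the tray's. This slot has red plates on both faces and the top of its cheek and is 19.2 mm wide, with 45 degree lead-ins in the top 8 mm (16 mm wider at the mouth).
- plain_seat (a point): the same point in the -y cheek, for the plain journal; axes as the tray's. This slot has bare aluminium plates instead and is 15.2 mm wide (too narrow for the red end's journal), with the same lead-ins.
- red_journal (a point): point on the roller's axis in the red end's steel journal, 63 mm from the roller's origin; this journal is 16 mm thick
- plain_journal (a point): point on the roller's axis in the plain end's steel journal, 63 mm from the roller's origin; this journal is 12 mm thick
- bench_vise: blue cast bench vise bolted to the front right edge of the bench, an obstacle: within 0.1 m of its origin seen from above, its top 135 mm above the bench
- cup_hinge: nickel cabinet hinge, 80x52x21 mm; not part of the job
- sanding_block: brown sanding block, 68x110x30 mm; not part of the job. Origin at the centre of its underside
- screwdriver: orange-handled screwdriver lying down, 31x212x31 mm; not part of the job
- offcut: light wood offcut, 45x90x20 mm; not part of the job. Origin at the centre of its underside
- spring_clamp_1: black spring clamp lying on its side, 74x138x24 mm; not part of the job
- pen_1: green pencil lying down, 136 mm long, 7 mm thick; not part of the job
Things that resemble listed ones, but are neither listed nor needed, are in the scene too. There is more than one size of the roller; the job needs the smaller.

How it is judged (in metres and radians):
On the way:
1. The roller lies on its side on the bench top, let go of and at rest (height (world z) of roller below 0.0295 m and angle between roller's own z axis and vertical between 1.5 and 1.64 rad and contact force between roller and the fingers below 0.2 N and linear speed of roller below 0.03 m/s), for 0.2 s.
At the end, for the whole second after the job is handed in: The roller lies still in the glue spreader, red end in the red-plated slot: both journals within 2.5 mm of their seated height and within 8 mm of their seats seen from above, the axis within 0.04 rad of the tray's y axis (z of red_journal in the frame of red_seat between -0.0025 and 0.0025 m and horizontal distance between red_journal and red_seat below 0.008 m and z of plain_journal in the frame of plain_seat between -0.0025 and 0.0025 m and horizontal distance between plain_journal and plain_seat below 0.008 m and angle between the z axis of roller and the y axis of glue_tray, either way round below 0.04 rad and linear speed of roller below 0.02 m/s and angular speed of roller below 0.3 rad/s); the robot touches nothing.
It fails at once if the roller falls, topples or is thrown: it moves faster than 0.5 m/s while not in the fingers (linear speed of roller above 0.5 m/s and contact force between roller and the fingers below 0.2 N).
It fails at once if an axle end goes into its slot while the roller is tilted more than 0.2 rad from level ((distance between red_journal and red_seat below 0.02 m or distance between plain_journal and plain_seat below 0.02 m) and (angle between roller's own z axis and vertical below 1.371 rad or angle between roller's own z axis and vertical above 1.771 rad)).
It fails at once if a bystander is moved more than 3 cm (distance of any of cup_hinge, sanding_block, screwdriver, offcut, spring_clamp_1, pen_1 from where it was at the start of the episode above 0.03 m).
It also fails if it takes over 67 s, if anything falls off the work surface, if the arm or the gripper's body presses on something with over 40 N, if the wrist force passes 120 N, or if a joint passes its speed limit or range.

### The arm

A 6-joint arm with a two-finger parallel gripper is mounted at the origin on a cart in front of the work surface, level with it; the furniture and walls round the work are solid. World frame = base frame: x ahead of the robot, y to its left, z up, the work surface at z = 0. Lengths are in mm, angles in rad, forces in N, time in s.
With the tool pointing down it reaches from about 350 to 850 mm from the base axis. Payload 8.1 kg.
Tool frame: the origin (TCP) lies between the finger pads; the fingertips stand 19 mm ahead of it and the grasp point (between the pads) is the TCP; z points along the fingers, y is the line along which they close (so a half turn about z gives the same grasp; the last joint's range is limited). The gripper opens to 93 mm and grips with 3 to 60 N. Pads are 15 mm wide; open, the fingers measure 128 mm over their backs; the gripper's body (75 mm by 188 mm) begins 65 mm behind the grasp point.
Start: joints at [-1.387, 0.13, 1.488, -0, 1.523, -0.085], TCP at [159.365, -578.453, 237.635] pointing down, gripper open.
Joint ranges: [-2.96, 2.96], [-0.89, 2.26], [0.02, 2.5], [-1.34, 4.48], [0, 2.73], [-2.66, 2.66]. Speed limits (rad/s): [2.39, 2.39, 2.79, 3.14, 3.14, 3.14].

### API

Orientations are given as a unit quaternion [x, y, z, w].
In Python, from workcell import bot gives the robot as it stands. The module is installed in compiled form; this text tells all that it offers.
- The arm moves only by the tool carry_out, never from a script. Its argument "rows" is a list of rows, each a list of 7 numbers: the shift along the tool's x, y, z in mm, then the turn, a rotation vector about the tool's x, y, z in degrees, then the opening, from 0 (shut) to 1 (fully open). A call has 1 to 12 rows; each row is the pose to reach, as a shift and turn from the pose commanded when the call began, along the tool's axes at that moment; what a row does not reach only later rows make up. A row lasts 1/12 s, in which the tool goes at most 41.7 mm and 7.16 degrees, less where a joint would pass 70% of its speed; a pose out of reach is approached as far as the arm can. A call with a gripper value outside its range is refused whole. The fingers move at their own pace and stop on an object; "grip_force" is the grip in N (left out, the last holds). Time passes only in rows, so rows that repeat a pose let the fingers close. It gives the time, the measured TCP pose, the force, the opening and the grip force at its end, in the units of the state.
- bot.observe(): the state, without advancing time (a new reading comes with each control period).
- bot.camera(name): name is "side" or "top"; returns a dict with "pixels" (384x512x3 uint8, blue, green, red), "fx", "fy", "cx", "cy" (pixels), "extrinsics" (4x4, takes a point from world to camera coordinates). Camera axes: x right, y down, z forward; pixel columns grow to the right and rows downward; lengths in mm; the calibration is good to about 2 mm. A picture is of the moment at which its call begins. There is no depth.
- bot.hand_in(): hands the job in; it is judged then, once.
The state is a dict: "clock": time; "joint_positions": joint angles; "qd": joint speeds; "tau": joint torques, N m; "tcp_pos": TCP position; "eef_rot": TCP orientation; "force": force on the tool from outside, world axes, zero at the start; "ft_torque": the same for the moment, N m; "opening": finger opening in mm; "gripper_force": force on a finger pad.
Only numpy, scipy, OpenCV 4.12 (cv2) and the standard library are available. Lean on these libraries where they do the work, as an engineer would, in place of code of your own. Each camera call takes 0.05 s, during which the arm holds its last target. There are 200 camera calls.

## Working session

There is one attempt and no reset: what is moved stays moved. The work goes in short steps, Python scripts to look and compute and a tool call to move; the robot and the scene stay as the last step left them, time stands still between calls to the robot, and variables do not carry over. Pictures are saved under pics/ and viewed, at most 10 in all, crops included, and the job is handed in when it is done.

Besides the shell and the picture viewer there is one more tool, called after ">>>" by a JSON object that holds its "name" and its "arguments", one argument or row to a line. carry_out: Moves the arm, as the interface text tells. Its arguments: {"type":"object","properties":{"rows":{"type":"array","items":{"type":"array","items":{"type":"number"}}},"grip_force":{"type":"number"}},"required":["rows"]}

```bash
mkdir -p pics
cat > h.py <<'E'
import numpy as np, cv2
from workcell import bot
def ray(c,u,v):
    E=np.array(c["extrinsics"]);R=E[:3,:3];o=-R.T@E[:3,3]
    return o,R.T@np.array([(u-c["cx"])/c["fx"],(v-c["cy"])/c["fy"],1])
def at(c,u,v,z):
    o,d=ray(c,u,v);return (o+d*(z-o[2])/d[2]).round(1)
def proj(c,p):
    E=np.array(c["extrinsics"]);q=E[:3,:3]@np.array(p)+E[:3,3]
    return np.round([c["fx"]*q[0]/q[2]+c["cx"],c["fy"]*q[1]/q[2]+c["cy"]],1)
E
python3 - <<'E'
from h import *
for n in("top","side"):
    c=bot.camera(n);cv2.imwrite(f"pics/{n}0.png",cv2.resize(np.array(c["pixels"]),(800,600),interpolation=3))
    print(n,c["fx"],c["cx"],c["cy"],np.array(c["extrinsics"]).round(3).tolist())
print(bot.observe())
E
```

```text
top 406.8067172498822 252.6591883902226 188.36193327755868 [[-0.014, -1.0, -0.003, 39.349], [-0.991, 0.014, -0.136, 606.937], [0.136, 0.001, -0.991, 1417.301], [0.0, 0.0, 0.0, 1.0]]
side 499.8995081394077 254.47090929975275 184.41389153085592 [[-0.849, -0.528, 0.0, 507.76], [-0.31, 0.497, -0.811, 229.334], [0.428, -0.688, -0.586, 1181.684], [0.0, 0.0, 0.0, 1.0]]
{'clock': 0.1, 'joint_positions': array([-1.38737969e+00,  1.31084199e-01,  1.48916791e+00,  4.24004963e-05,
        1.52296276e+00, -8.54022729e-02]), 'qd': array([-0.00112459, -0.00147785, -0.00144147, -0.00057066,  0.0004929 ,
       -0.00084326]), 'tau': array([ 1.10181962e-03, -5.61338818e+01, -4.93097198e+01,  7.69816828e-02,
        2.91630684e-02, -8.22966058e-05]), 'tcp_pos': array([ 159.30517987, -577.98059681,  236.6945203 ]), 'eef_rot': array([ 9.90980452e-01,  1.34004050e-01, -1.85843275e-05, -8.11168774e-04]), 'force': array([-0.27588898, -0.13012365,  0.49598465]), 'ft_torque': array([ 0.0157805 , -0.03351006, -0.02868489]), 'gripper_force': 0.0, 'opening': 93.20316173367588}
```

View pics/top0.png

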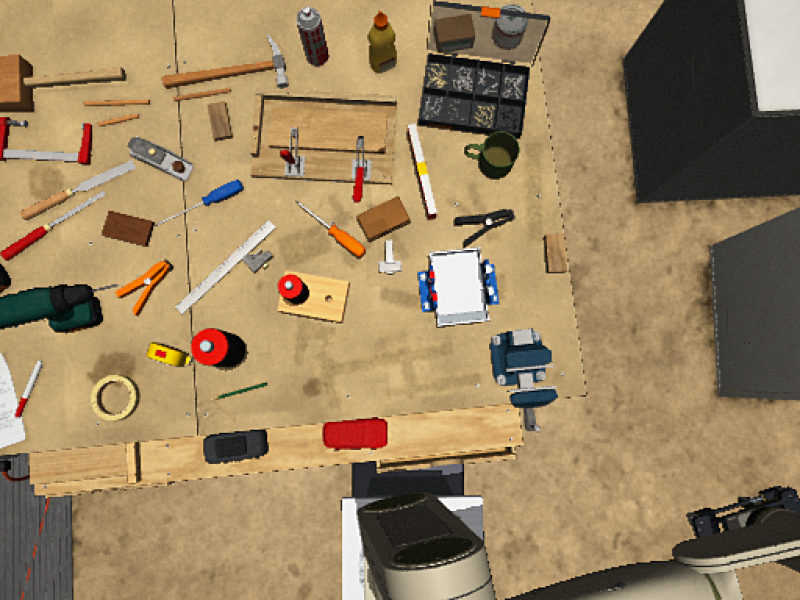

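View pics/side0.png

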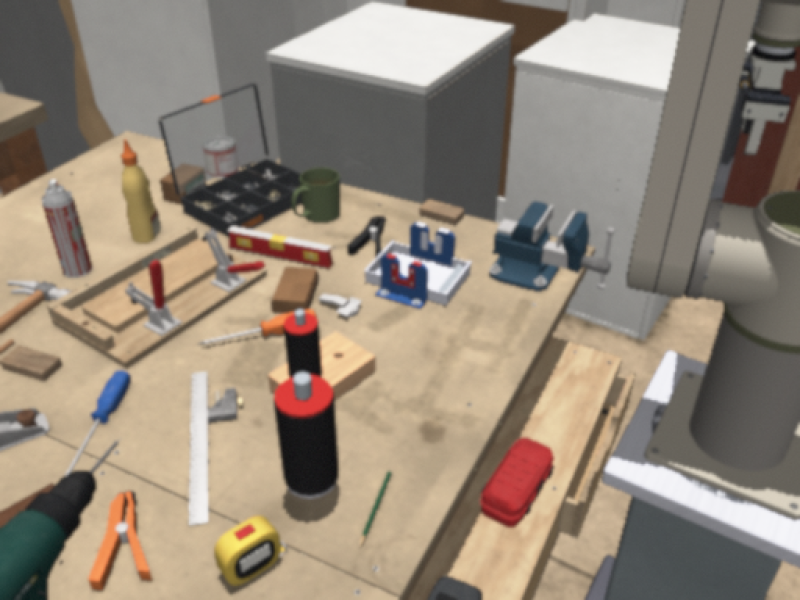

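The top view shows the small roller upright at (291,288) in the left of the beech block (277–349, 273–322). The tray is at (458,287) with its red-plated cheek on the left, the +y side. The vise is at (522,360). I'll enlarge both areas to measure them.

Run:
```python
from h import *
t=bot.camera("top")["pixels"];s=bot.camera("side")["pixels"]
a=np.vstack([cv2.resize(t[165:215,170:330],None,fx=5,fy=5,interpolation=2),cv2.resize(s[135:205,225:305],None,fx=5,fy=5,interpolation=2).repeat(1,1) if 0 else np.hstack([cv2.resize(s[135:205,225:305],None,fx=5,fy=5,interpolation=2),cv2.resize(s[190:260,165:245],None,fx=5,fy=5,interpolation=2)])])
cv2.imwrite("pics/c1.png",a);print(a.shape)
```

```text
(600, 800, 3)
```

View pics/c1.png

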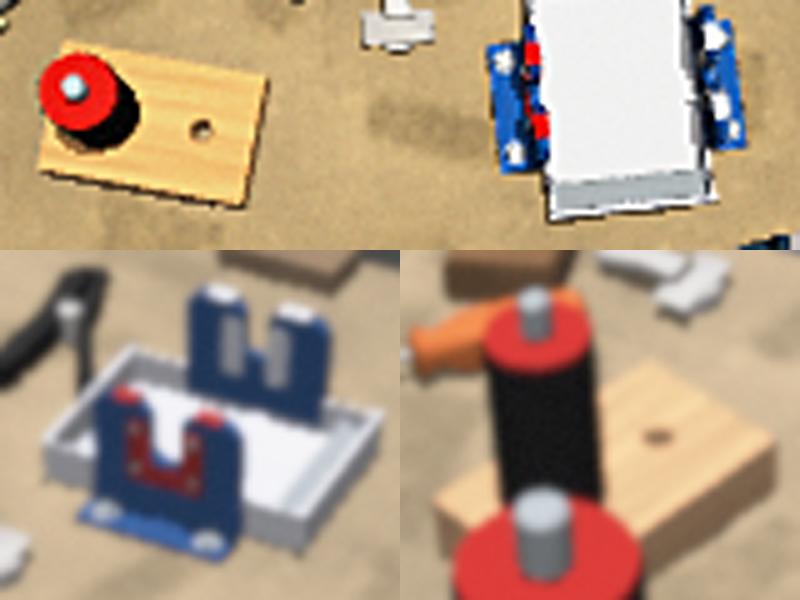

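The crop shows:
- **Roller:** cap centre at crop (79,92), journal top at (74,87).
- **Block:** empty hole at (202,128).
- **Tray:** red plates at (532,53) and (540,126), near rim corners at (550,217) and (716,199), foot corners at (488,46), (503,173) and (746,147).

The next step fits the poses to these points.

```bash
cat > m.py <<'E'
from h import *
from scipy.optimize import least_squares
T=bot.camera("top");S=bot.camera("side")
tp=lambda x,y:(170+(x+.5)/5-.5,165+(y+.5)/5-.5)
s1=lambda x,y:(225+(x+.5)/5-.5,135+(y-250+.5)/5-.5)
s2=lambda x,y:(165+(x-400+.5)/5-.5,190+(y-250+.5)/5-.5)
def pose(p,q):
    c,s=np.cos(p[2]),np.sin(p[2]);return [p[0]+c*q[0]-s*q[1],p[1]+s*q[0]+c*q[1],q[2]]
def fit(obs,p0):
    f=lambda p:np.concatenate([proj(c,pose(p,q))-uv for c,uv,q in obs])
    r=least_squares(f,p0,diff_step=1e-2,loss="soft_l1");return r.x,f(r.x).reshape(-1,2)
E
python3 - <<'E'
import h
from m import *
import m
m.proj=lambda c,p:(lambda q:np.array([c["fx"]*q[0]/q[2]+c["cx"],c["fy"]*q[1]/q[2]+c["cy"]]))(np.array(c["extrinsics"])[:3,:3]@np.array(p)+np.array(c["extrinsics"])[:3,3])
print("roller",at(T,*tp(79,92),144),at(T,*tp(74,87),164),"side",at(S,*s2(538,338),144),at(S,*s2(536,296),164))
print("hole",at(T,*tp(202,128),34),at(S,*s2(660,436),34))
B=[(T,tp(65,43),(47.5,75,34)),(T,tp(268,76),(47.5,-75,34)),(T,tp(244,206),(-47.5,-75,34)),(T,tp(40,172),(-47.5,75,34)),(S,s2(776,440),(-47.5,-75,34)),(S,s2(655,360),(47.5,-75,34)),(T,tp(202,128),(0,-36,34)),(S,s2(660,436),(0,-36,34))]
p0=at(T,*tp(150,120),34);print(*fit(B,[p0[0],p0[1],0.]))
G=[(T,tp(549,218),(-86,59,30)),(T,tp(717,199),(-86,-59,30)),(T,tp(488,46),(48,91,3)),(T,tp(503,174),(-48,91,3)),(T,tp(746,147),(-48,-91,3)),
(S,s1(300,552),(-86,59,0)),(S,s1(384,412),(-86,-59,30)),(S,s1(225,560),(-48,91,2)),(S,s1(78,518),(48,91,2))]
p0=at(T,*tp(620,100),30);print(*fit(G,[p0[0],p0[1],0.1]))
E
```

```text
roller [614.7 255.  144. ] [615.  254.9 164. ] side [608.7 260.8 144. ] [612.2 255.4 164. ]
hole [604.  184.6  34. ] [597.3 186.2  34. ]
[ 6.06559890e+02  2.19577836e+02 -1.94237714e-01] [[-0.01207321 -0.02962683]
 [ 0.017784    0.68648549]
 [-0.19317534  0.46036199]
 [-0.35941148 -0.19158582]
 [ 0.19459767 -0.5390263 ]
 [-0.92608303 -0.37131364]
 [ 0.09368624  1.19418762]
 [-0.30822759 -0.73526755]]
[ 6.25915169e+02 -1.17795677e+02  9.35622582e-02] [[ 0.82343553  0.26002106]
 [-0.14206421  0.53803058]
 [-0.2551516   0.28777026]
 [-0.32383724  0.35514021]
 [ 0.3382565   0.4522043 ]
 [ 0.47854843 -0.18160745]
 [-0.39773187 -0.88308873]
 [-0.99001848  0.08778221]
 [-0.91302414 -0.29003443]]
```

```bash
cat >> h.py <<'E'
from scipy.spatial.transform import Rotation as R
def ori(az,tilt):   # tool x outward along az (deg), tool z tilted outward from down
    a,t=np.radians([az,tilt]);z=np.array([np.sin(t)*np.cos(a),np.sin(t)*np.sin(a),-np.cos(t)]);y=np.array([np.sin(a),-np.cos(a),0])
    return R.from_matrix(np.c_[np.cross(y,z),y,z])
def row(p,r):
    s=bot.observe();q=R.from_quat(s["eef_rot"])
    print(q.inv().apply(np.array(p)-s["tcp_pos"]).round(1).tolist(),(q.inv()*r).as_rotvec(degrees=True).round(2).tolist())
def st():
    s=bot.observe();q=R.from_quat(s["eef_rot"]).as_matrix()
    print(s["clock"],s["tcp_pos"].round(1),"x",q[:,0].round(3),"z",q[:,2].round(3),"open",round(s["opening"],1),"gf",s["gripper_force"],"F",s["force"].round(1),"j",s["joint_positions"].round(2))
E
python3 - <<'E'
from m import *
row([420,-150,300],ori(18,0))
for n,p in dict(vise=(522,360),big=(212,348),free=(385,335),hinge=(258,260),ch=(390,262),pen=(243,391),edge=(400,415)).items(): print(n,at(T,p[0]/1.5625,p[1]/1.5625,60 if n=="vise" else 0 if n!="big" else 180))
E
```

```text
[365.1, -343.8, -62.4] [-0.02, -0.0, -2.6]
vise [ 452.8 -251.1   60. ]
big [482.6 407.4 180. ]
free [517.3  55.1   0. ]
hinge [700.2 355.2   0. ]
ch [690.8  41.1   0. ]
pen [392.3 385.2   0. ]
edge [332.7  22.7   0. ]
```

>>> {"name": "carry_out", "arguments": {
  "rows": [
    [30,-28,-62,0,0,-1,1],
    [60,-57,-62,0,0,-2,1],
    [90,-86,-62,0,0,-2.6,1],
    [120,-115,-62,0,0,-2.6,1],
    [150,-143,-62,0,0,-2.6,1],
    [180,-172,-62,0,0,-2.6,1],
    [210,-200,-62,0,0,-2.6,1],
    [240,-229,-62,0,0,-2.6,1],
    [270,-257,-62,0,0,-2.6,1],
    [300,-286,-62,0,0,-2.6,1],
    [330,-315,-62,0,0,-2.6,1],
    [365,-344,-62,0,0,-2.6,1]
  ]
}}

```text
clock: 1.4
tcp_pos: [406.8, -168.4, 300.1]
eef_rot: [0.988, 0.156, 0.0, 0.0]
force: [1.2, -1.5, -0.6]
opening: 93.0
gripper_force: 0.0
```

Run:
```python
from h import *
st()
az=np.degrees(np.arctan2(255.2,614));o=ori(az,50);z=o.as_matrix()[:,2];print(az)
row(np.array([614,255.2,90])-130*z,o)
```

```text
1.4 [ 406.8 -168.4  300.1] x [0.951 0.309 0.001] z [ 0.001 -0.001 -1.   ] open 93.0 gf 0.0 F [ 1.2 -1.5 -0.6] j [-0.51 -0.33  1.81 -0.    1.66  0.75]
22.569489217812016
[228.6, -331.1, 126.4] [2.05, 49.93, -4.27]
```

>>> {"name": "carry_out", "arguments": {
  "rows": [
    [21,-32,10,0.2,5,-0.4,1],
    [42,-64,22,0.4,10,-0.8,1],
    [63,-96,35,0.6,15,-1.3,1],
    [84,-128,48,0.8,20,-1.7,1],
    [105,-159,62,1,25,-2.1,1],
    [126,-191,75,1.2,30,-2.6,1],
    [147,-223,88,1.4,35,-3,1],
    [168,-255,101,1.6,40,-3.4,1],
    [189,-287,114,1.8,45,-3.9,1],
    [210,-318,126,2.05,49.9,-4.3,1],
    [210,-318,126,2.05,49.9,-4.3,1],
    [210,-318,126,2.05,49.9,-4.3,1]
  ]
}}

```text
clock: 2.4
tcp_pos: [523.3, 205.5, 177.4]
eef_rot: [0.893, 0.181, 0.404, -0.083]
force: [-0.4, 0.0, -0.6]
opening: 93.2
gripper_force: 0.0
```

Run:
```python
from h import *
st()
az=np.degrees(np.arctan2(255.2,614));o=ori(az,50)
row(np.array([614,255.2,90]),o)
```

```text
2.4 [523.3 205.5 177.4] x [0.608 0.255 0.752] z [ 0.692  0.294 -0.659] open 93.2 gf 0.0 F [-0.4  0.  -0.6] j [ 0.17 -0.69  2.5   0.35  0.52  1.12]
[2.1, -10.3, 135.0] [-0.35, 1.24, 0.14]
```

>>> {"name": "carry_out", "arguments": {
  "rows": [
    [1,-5,10,0,0.6,0,1],
    [2,-10,20,-0.3,1.2,0,1],
    [2,-10,30,-0.3,1.2,0,1],
    [2,-10,40,-0.3,1.2,0,1],
    [2,-10,50,-0.3,1.2,0,1],
    [2,-10,50,-0.3,1.2,0,1],
    [2,-10,50,-0.3,1.2,0,1]
  ]
}}

```text
clock: 2.98
tcp_pos: [557.1, 226.1, 148.2]
eef_rot: [0.889, 0.176, 0.415, -0.081]
force: [-0.5, 0.9, 1.0]
opening: 92.8
gripper_force: 0.0
```

Run:
```python
from h import *
st()
az=np.degrees(np.arctan2(255.2,614));o=ori(az,50)
row(np.array([614,255.2,90]),o)
```

```text
2.9833 [557.1 226.1 148.2] x [0.593 0.245 0.767] z [ 0.71   0.29  -0.642] open 92.8 gf 0.0 F [-0.5  0.9  1. ] j [ 0.23 -0.46  2.43  0.39  0.33  1.09]
[-3.8, -5.4, 86.2] [0.23, -0.06, -0.07]
```

Run:
```python
from h import *
o=ori(15,40);z=o.as_matrix()[:,2]
row(np.array([614,255.2,96])-95*z,o)
```

```text
[17.8, -13.1, -10.9] [-5.13, -10.05, 5.27]
```

>>> {"name": "carry_out", "arguments": {
  "rows": [
    [6,-4,-11,-1.5,-3,1.5,1],
    [12,-9,-11,-3.4,-6.6,3.5,1],
    [18,-13,-11,-5.1,-10,5.3,1],
    [18,-13,-11,-5.1,-10,5.3,1],
    [18,-13,-11,-5.1,-10,5.3,1]
  ]
}}

```text
clock: 3.4
tcp_pos: [557.3, 240.8, 174.3]
eef_rot: [0.93, 0.122, 0.343, -0.045]
force: [1.2, 0.7, 1.3]
opening: 92.7
gripper_force: 0.0
```

Run:
```python
from h import *
st()
o=ori(15,40)
row(np.array([614,255.2,96]),o)
```

```text
3.4 [557.3 240.8 174.3] x [0.735 0.196 0.649] z [ 0.627  0.167 -0.761] open 92.7 gf 0.0 F [1.2 0.7 1.3] j [ 0.36 -0.39  2.24 -0.12  0.59  1.75]
[-6.3, 0.7, 97.6] [0.04, -0.44, -0.04]
```

>>> {"name": "carry_out", "arguments": {
  "rows": [
    [-3,0,15,0,-0.4,0,1],
    [-5,0,30,0,-0.4,0,1],
    [-5,0,45,0,-0.4,0,1],
    [-5,0,60,0,-0.4,0,1],
    [-5,0,75,0,-0.4,0,1],
    [-5,0,88,0,-0.4,0,1],
    [-5,0,97,0,-0.4,0,1],
    [-5,0,97,0,-0.4,0,1],
    [-5,0,97,0,-0.4,0,1]
  ]
}}

```text
clock: 4.15
tcp_pos: [611.0, 254.7, 91.2]
eef_rot: [0.933, 0.123, 0.336, -0.045]
force: [-0.3, -0.8, -0.0]
opening: 92.8
gripper_force: 0.0
```

Run:
```python
from h import *
st()
row(np.array([614,255.2,96]),ori(15,40))
T=bot.camera("top")["pixels"];S=bot.camera("side")["pixels"]
cv2.imwrite("pics/g.png",np.hstack([cv2.resize(T[130:230,130:230],(400,400)),cv2.resize(S[150:280,130:260],(400,400))]))
```

```text
4.15 [611.  254.7  91.2] x [0.743 0.199 0.639] z [ 0.617  0.166 -0.77 ] open 92.8 gf 0.0 F [-0.3 -0.8 -0. ] j [ 0.35 -0.06  2.13 -0.14  0.38  1.77]
[5.4, 0.3, -1.8] [-0.05, 0.32, 0.01]
```

View pics/g.png

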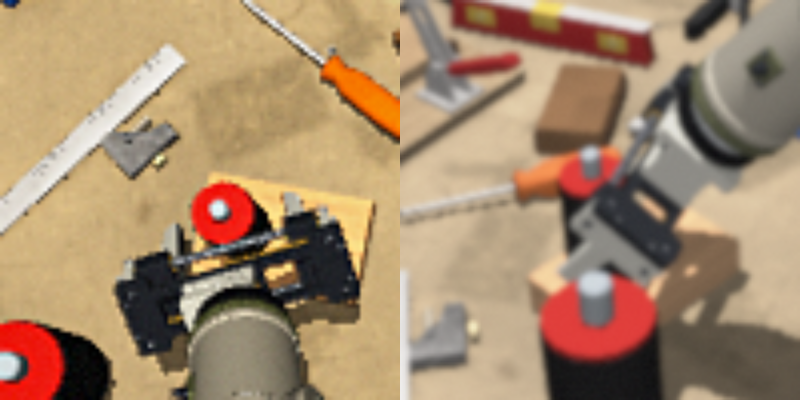

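The roller stands between the two fingers. In the top crop the fingers are at (175,240) and (290,200), with the cap at (222,212). I'll make a small correction and close.

>>> {"name": "carry_out", "arguments": {
  "rows": [
    [3,0,-1,0,0.3,0,1],
    [5,0,-2,0,0.3,0,1],
    [5,0,-2,0,0.3,0,0.6],
    [5,0,-2,0,0.3,0,0.5],
    [5,0,-2,0,0.3,0,0.4],
    [5,0,-2,0,0.3,0,0.4],
    [5,0,-2,0,0.3,0,0.4],
    [5,0,-2,0,0.3,0,0.4],
    [5,0,-2,0,0.3,0,0.4],
    [5,0,-2,0,0.3,0,0.4]
  ],
  "grip_force": 35
}}

```text
clock: 5.08
tcp_pos: [614.2, 256.6, 96.5]
eef_rot: [0.931, 0.123, 0.34, -0.045]
force: [-0.1, -0.1, 0.1]
opening: 53.4
gripper_force: 35.0
```

Run:
```python
from h import *
st()
p=bot.observe()["tcp_pos"]
row(p+[0,0,60],ori(15,40))
```

```text
5.0833 [614.2 256.6  96.5] x [0.739 0.199 0.644] z [ 0.621  0.168 -0.765] open 53.4 gf 34.988404512405396 F [-0.1 -0.1  0.1] j [ 0.35 -0.06  2.13 -0.14  0.39  1.77]
[38.6, -0.0, -45.9] [-0.08, -0.06, 0.03]
```

>>> {"name": "carry_out", "arguments": {
  "rows": [
    [3,0,-4,0,0,0,0.4],
    [7,0,-8,0,0,0,0.4],
    [13,0,-15,0,0,0,0.4],
    [19,0,-23,0,0,0,0.4],
    [26,0,-31,0,0,0,0.4],
    [32,0,-38,0,0,0,0.4],
    [39,0,-46,0,0,0,0.4],
    [45,0,-53,0,0,0,0.4],
    [51,0,-61,0,0,0,0.4],
    [51,0,-61,0,0,0,0.4],
    [51,0,-61,0,0,0,0.4]
  ]
}}

```text
clock: 6.0
tcp_pos: [614.5, 256.7, 177.5]
eef_rot: [0.931, 0.123, 0.34, -0.046]
force: [0.2, 0.5, -3.2]
opening: 53.4
gripper_force: 35.0
```

Run:
```python
from h import *
st()
row([500,50,170],ori(0,-50)); row([540,140,180],ori(8,-5))
```

```text
6.0 [614.5 256.7 177.5] x [0.738 0.198 0.645] z [ 0.623  0.169 -0.764] open 53.4 gf 34.989516735076904 F [ 0.2  0.5 -3.2] j [ 0.35 -0.2   2.08 -0.1   0.56  1.72]
[-130.3, 169.8, -100.4] [1.37, -89.61, 16.69]
[-76.5, 93.3, -68.0] [-2.25, -45.12, 6.91]
```

>>> {"name": "carry_out", "arguments": {
  "rows": [
    [-8,9,-7,-0.2,-4.5,0.7,0.4],
    [-15,19,-14,-0.4,-9,1.4,0.4],
    [-23,28,-20,-0.7,-13.5,2.1,0.4],
    [-31,37,-27,-0.9,-18,2.8,0.4],
    [-38,47,-34,-1.1,-22.5,3.5,0.4],
    [-46,56,-41,-1.3,-27,4.1,0.4],
    [-54,65,-48,-1.6,-31.5,4.8,0.4],
    [-61,75,-54,-1.8,-36,5.5,0.4],
    [-69,84,-61,-2,-40.5,6.2,0.4],
    [-76,93,-68,-2.2,-45,6.9,0.4],
    [-76,93,-68,-2.2,-45,6.9,0.4],
    [-76,93,-68,-2.2,-45,6.9,0.4]
  ]
}}

```text
clock: 7.0
tcp_pos: [540.4, 140.1, 177.9]
eef_rot: [0.997, 0.07, -0.043, 0.003]
force: [0.3, 0.6, -3.6]
opening: 53.5
gripper_force: 35.0
```

Run:
```python
from h import *
st()
row([500,50,150],ori(0,-50))
```

```text
7.0 [540.4 140.1 177.9] x [ 0.987  0.138 -0.086] z [-0.086 -0.011 -0.996] open 53.5 gf 34.99081313610077 F [ 0.3  0.6 -3.6] j [0.16 0.14 1.59 0.   1.5  1.59]
[-49.9, 83.6, 32.2] [3.74, -44.97, 7.29]
```

>>> {"name": "carry_out", "arguments": {
  "rows": [
    [-5,8,3,0.4,-4.5,0.7,0.4],
    [-10,17,6,0.7,-9,1.5,0.4],
    [-15,25,10,1.1,-13.5,2.2,0.4],
    [-20,33,13,1.5,-18,2.9,0.4],
    [-25,42,16,1.9,-22.5,3.6,0.4],
    [-30,50,19,2.2,-27,4.4,0.4],
    [-35,58,22,2.6,-31.5,5.1,0.4],
    [-40,67,26,3,-36,5.8,0.4],
    [-45,75,29,3.4,-40.5,6.6,0.4],
    [-50,84,32,3.7,-45,7.3,0.4],
    [-50,84,32,3.7,-45,7.3,0.4],
    [-50,84,32,3.7,-45,7.3,0.4]
  ]
}}

```text
clock: 8.0
tcp_pos: [499.2, 50.1, 149.2]
eef_rot: [0.906, 0.0, -0.423, 0.001]
force: [0.6, -0.4, -3.8]
opening: 53.7
gripper_force: 35.0
```

Run:
```python
from h import *
st()
row([500,50,40],ori(0,-50))
T=bot.camera("top");S=bot.camera("side")
print(proj(T,[500,50,147]),proj(S,[500,50,147]))
cv2.imwrite("pics/g2.png",np.hstack([cv2.resize(T["pixels"][150:270,170:290],(400,400)),cv2.resize(S["pixels"][70:270,160:360],(400,400))]))
```

```text
8.0 [499.2  50.1 149.2] x [ 0.643  0.    -0.766] z [-0.766 -0.001 -0.643] open 53.7 gf 34.990471601486206 F [ 0.6 -0.4 -3.8] j [-0.    0.77  1.07 -0.    2.18  1.57]
[84.2, -0.0, 69.5] [0.07, 0.02, 0.01]
[247.2 216.4] [276.8 176.6]
```

View pics/g2.png

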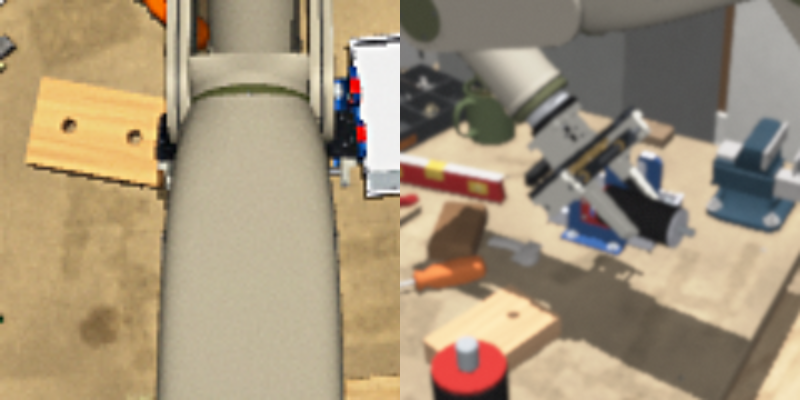

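The side crop shows the roller held about level, plain end towards the robot, with clear bench below. Next I lower it, shifting 5 mm to +y.

>>> {"name": "carry_out", "arguments": {
  "rows": [
    [8,-1,7,0,0,0,0.4],
    [17,-2,14,0,0,0,0.4],
    [25,-3,21,0,0,0,0.4],
    [34,-4,28,0,0,0,0.4],
    [42,-5,35,0,0,0,0.4],
    [51,-5,42,0,0,0,0.4],
    [59,-5,49,0,0,0,0.4],
    [67,-5,56,0,0,0,0.4],
    [76,-5,63,0,0,0,0.4],
    [84,-5,70,0,0,0,0.4],
    [88,-5,73,0,0,0,0.4],
    [88,-5,73,0,0,0,0.4]
  ]
}}

```text
clock: 9.1
tcp_pos: [499.0, 54.5, 35.6]
eef_rot: [0.906, 0.0, -0.424, 0.001]
force: [-0.0, 0.7, -4.1]
opening: 53.5
gripper_force: 35.0
```

Run:
```python
from h import *
st();print(bot.observe()["ft_torque"].round(2))
p=bot.observe()["tcp_pos"];row([500,55,27],ori(0,-50))
S=bot.camera("side")
print([proj(S,[500+d,55,z]).tolist() for d,z in((-75,27),(75,27),(0,0))])
cv2.imwrite("pics/g3.png",cv2.resize(S["pixels"][150:250,220:340],(780,650))[:600])
```

```text
9.1 [499.   54.5  35.6] x [ 0.64  -0.    -0.768] z [-0.768 -0.001 -0.64 ] open 53.5 gf 34.99028563499451 F [-0.   0.7 -4.1] j [0.   0.91 1.07 0.   2.03 1.58]
[ 0.06 -0.91 -0.01]
[7.3, -0.5, 4.8] [0.07, 0.21, -0.02]
[[299.5, 223.8], [251.0, 205.0], [274.4, 221.9]]
```

View pics/g3.png

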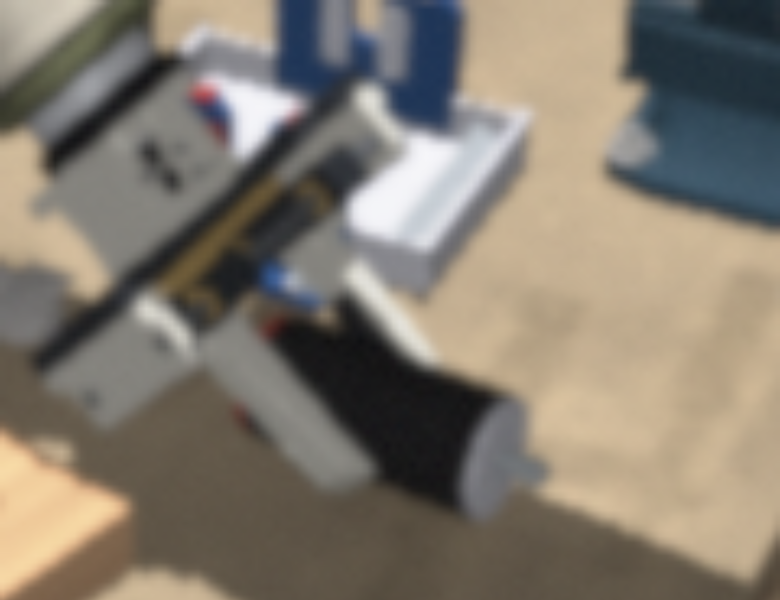

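The roller hangs level just above the bench, plain cap at (495,460) in the crop. I'll lower it slowly and watch the force.

>>> {"name": "carry_out", "arguments": {
  "rows": [
    [1.5,0,1.3,0,0,0,0.4],
    [3,0,2.5,0,0,0,0.4],
    [4,0,3.3,0,0,0,0.4],
    [5,0,4.2,0,0,0,0.4],
    [5,0,4.2,0,0,0,0.4]
  ]
}}

```text
clock: 9.57
tcp_pos: [499.9, 54.6, 30.7]
eef_rot: [0.906, 0.0, -0.423, 0.001]
force: [0.7, 0.3, -3.5]
opening: 53.2
gripper_force: 35.0
```

>>> {"name": "carry_out", "arguments": {
  "rows": [
    [0.4,0,0.3,0,0,0,0.4],
    [0.8,0,0.6,0,0,0,0.4],
    [0.8,0,0.6,0,0,0,0.4]
  ]
}}

```text
clock: 9.82
tcp_pos: [500.0, 54.6, 29.7]
eef_rot: [0.906, 0.0, -0.423, 0.001]
force: [-0.5, -0.3, -4.0]
opening: 53.3
gripper_force: 35.0
```

>>> {"name": "carry_out", "arguments": {
  "rows": [
    [0.4,0,0.3,0,0,0,0.4],
    [0.8,0,0.6,0,0,0,0.4],
    [0.8,0,0.6,0,0,0,0.4]
  ]
}}

```text
clock: 10.07
tcp_pos: [500.0, 54.6, 28.7]
eef_rot: [0.906, 0.0, -0.423, 0.001]
force: [0.0, 1.0, -3.5]
opening: 53.8
gripper_force: 35.0
```

>>> {"name": "carry_out", "arguments": {
  "rows": [
    [0.4,0,0.3,0,0,0,0.4],
    [0.8,0,0.6,0,0,0,0.4],
    [0.8,0,0.6,0,0,0,0.4]
  ]
}}

```text
clock: 10.32
tcp_pos: [500.1, 54.6, 28.3]
eef_rot: [0.906, 0.0, -0.423, 0.001]
force: [-1.4, -0.4, 2.0]
opening: 53.5
gripper_force: 35.0
```

>>> {"name": "carry_out", "arguments": {
  "rows": [
    [0.4,0,0.3,0,0,0,0.4],
    [0.4,0,0.3,0,0,0,0.4],
    [0.4,0,0.3,0,0,0,0.4]
  ],
  "grip_force": 8
}}

```text
clock: 10.57
tcp_pos: [500.1, 54.6, 28.2]
eef_rot: [0.906, 0.0, -0.423, 0.001]
force: [-2.0, 0.3, 4.8]
opening: 53.7
gripper_force: 8.0
```

>>> {"name": "carry_out", "arguments": {
  "rows": [
    [0.4,0,0.3,0,0,0,0.62],
    [0.4,0,0.3,0,0,0,0.65],
    [0.4,0,0.3,0,0,0,0.7],
    [0.4,0,0.3,0,0,0,0.8],
    [0.4,0,0.3,0,0,0,0.9],
    [0.4,0,0.3,0,0,0,1],
    [0.4,0,0.3,0,0,0,1],
    [0.4,0,0.3,0,0,0,1],
    [0.4,0,0.3,0,0,0,1]
  ]
}}

```text
clock: 11.32
tcp_pos: [500.1, 54.6, 26.8]
eef_rot: [0.906, 0.0, -0.423, 0.001]
force: [-0.4, 0.4, -0.7]
opening: 92.8
gripper_force: 0.0
```

Run:
```python
from h import *
st()
row([575,55,117],ori(0,-50));row([500,55,160],ori(0,0))
```

```text
11.3167 [500.1  54.6  26.8] x [ 0.642 -0.    -0.767] z [-0.767 -0.001 -0.642] open 92.8 gf 0.0 F [-0.4  0.4 -0.7] j [0.   0.93 1.06 0.   2.02 1.58]
[-21.1, -0.3, -115.3] [0.08, 0.06, -0.01]
[-102.3, -0.3, -85.4] [0.08, 50.06, 0.02]
```

>>> {"name": "carry_out", "arguments": {
  "rows": [
    [0,0,-10,0,0,0,1],
    [0,0,-25,0,0,0,1],
    [0,0,-45,0,0,0,1],
    [0,0,-70,0,0,0,1],
    [0,0,-95,0,0,0,1],
    [-15,0,-120,0,5,0,1],
    [-45,-20,-140,0,12,0,1],
    [-80,-50,-150,0,19,0,1],
    [-110,-80,-155,0,26,0,1],
    [-130,-115,-155,0,33,0,1],
    [-140,-150,-155,0,40,0,1],
    [-150,-185,-155,0,47,0,1]
  ]
}}

```text
clock: 12.32
tcp_pos: [527.2, 222.1, 238.9]
eef_rot: [0.998, -0.0, -0.057, -0.001]
force: [0.7, 0.9, 0.3]
opening: 93.0
gripper_force: 0.0
```

Run:
```python
from h import *
st()
T=bot.camera("top");S=bot.camera("side")
print([proj(T,[493+d,55,27]).tolist() for d in(-75,75)],[proj(S,[493+d,55,27]).tolist() for d in(-75,75)])
cv2.imwrite("pics/g4.png",np.hstack([cv2.resize(T["pixels"][180:260,190:270],(400,400),interpolation=2),cv2.resize(S["pixels"][160:240,230:310],(400,400),interpolation=2)]))
```

```text
12.3167 [527.2 222.1 238.9] x [ 0.993 -0.001 -0.114] z [-0.114  0.002 -0.993] open 93.0 gf 0.0 F [0.7 0.9 0.3] j [0.29 0.16 1.46 0.03 1.63 1.86]
[[246.6, 241.8], [246.1, 199.8]] [[301.8, 224.7], [253.2, 205.9]]
```

View pics/g4.png

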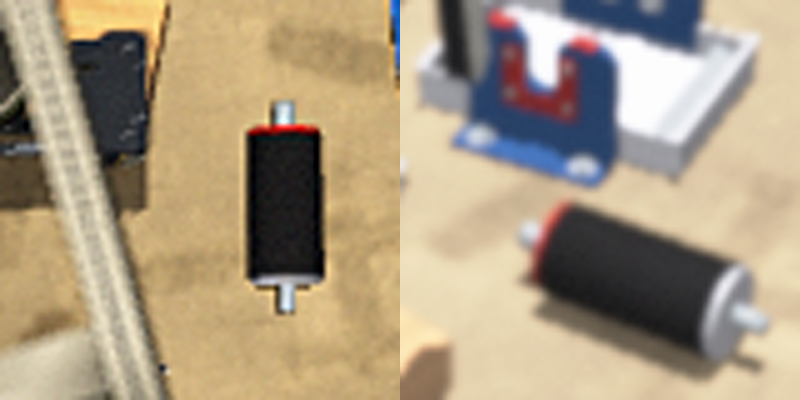

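The roller lies flat with its red end outward. In the top crop the journal tips are at (285,102) and (287,313), which puts its centre at about (492,54) with its axis along x. I'll go back over its middle with the tool pointing down.

>>> {"name": "carry_out", "arguments": {
  "rows": [
    [-5,30,10,0,3,0,1],
    [-10,65,20,0,3,0,1],
    [-15,100,40,0,3,0,1],
    [-20,135,65,0,3,0,1],
    [-25,165,90,0,3,0,1],
    [-25,185,112,0,3,0,1],
    [-25,185,112,0,3,0,1],
    [-25,185,112,0,3,0,1]
  ]
}}

```text
clock: 13.08
tcp_pos: [486.9, 34.9, 126.5]
eef_rot: [0.999, -0.001, -0.038, 0.0]
force: [0.2, 0.8, 0.3]
opening: 92.7
gripper_force: 0.0
```

Run:
```python
from h import *
st();row([492,54.5,28],ori(0,0))
```

```text
13.0833 [486.9  34.9 126.5] x [ 0.997 -0.002 -0.076] z [-0.076 -0.001 -0.997] open 92.7 gf 0.0 F [0.2 0.8 0.3] j [-0.03 -0.02  1.85 -0.    1.38  1.54]
[12.5, -19.7, 97.9] [0.05, 4.34, -0.1]
```

>>> {"name": "carry_out", "arguments": {
  "rows": [
    [5,-20,0,0,4.3,0,1],
    [5,-20,0,0,4.3,0,1],
    [5,-20,0,0,4.3,0,1],
    [5,-20,0,0,4.3,0,1]
  ]
}}

```text
clock: 13.42
tcp_pos: [494.0, 56.5, 128.9]
eef_rot: [1.0, 0.001, 0.002, 0.001]
force: [0.7, -0.2, 0.5]
opening: 92.5
gripper_force: 0.0
```

Run:
```python
from h import *
st();row([492,54.5,28],ori(0,0))
```

```text
13.4167 [494.   56.5 128.9] x [1.    0.003 0.004] z [ 0.004 -0.001 -1.   ] open 92.5 gf 0.0 F [ 0.7 -0.2  0.5] j [ 0.01 -0.07  1.9  -0.    1.31  1.58]
[-2.4, 1.8, 100.9] [0.08, -0.24, 0.15]
```

>>> {"name": "carry_out", "arguments": {
  "rows": [
    [-2,2,15,0,-0.2,0,1],
    [-2,2,30,0,-0.2,0,1],
    [-2,2,45,0,-0.2,0,1],
    [-2,2,60,0,-0.2,0,1],
    [-2,2,75,0,-0.2,0,1],
    [-2,2,88,0,-0.2,0,1],
    [-2,2,96,0,-0.2,0,1],
    [-2,2,100,0,-0.2,0,1],
    [-2,2,100,0,-0.2,0,1],
    [-2,2,100,0,-0.2,0,1]
  ]
}}

```text
clock: 14.25
tcp_pos: [492.1, 53.7, 28.1]
eef_rot: [1.0, 0.001, 0.0, 0.001]
force: [-0.5, 0.1, 0.3]
opening: 93.2
gripper_force: 0.0
```

>>> {"name": "carry_out", "arguments": {
  "rows": [
    [0,0,0,0,0,0,0.7],
    [0,0,0,0,0,0,0.6],
    [0,0,0,0,0,0,0.4],
    [0,0,0,0,0,0,0.4],
    [0,0,0,0,0,0,0.4],
    [0,0,0,0,0,0,0.4],
    [0,0,0,0,0,0,0.4],
    [0,0,0,0,0,0,0.4]
  ],
  "grip_force": 30
}}

```text
clock: 14.92
tcp_pos: [491.7, 54.0, 27.7]
eef_rot: [1.0, 0.0, 0.0, 0.0]
force: [-0.7, 2.0, 1.1]
opening: 53.4
gripper_force: 30.0
```

Run:
```python
from h import *
st()
row([492,54.5,150],ori(0,0)); row([560,-30,170],ori(45,0))
```

```text
14.9167 [491.7  54.   27.7] x [1.    0.001 0.   ] z [ 0.    -0.001 -1.   ] open 53.4 gf 29.99827355146408 F [-0.7  2.   1.1] j [ 0.01  0.06  1.97 -0.    1.11  1.58]
[0.3, -0.4, -122.3] [0.05, -0.01, 0.05]
[68.2, 84.2, -142.3] [0.05, 0.01, -44.95]
```

>>> {"name": "carry_out", "arguments": {
  "rows": [
    [0,0,-6,0,0,0,0.4],
    [0,0,-18,0,0,0,0.4],
    [0,0,-35,0,0,0,0.4],
    [0,0,-55,0,0,0,0.4],
    [0,0,-75,0,0,0,0.4],
    [0,0,-95,0,0,0,0.4],
    [0,0,-115,0,0,0,0.4],
    [8,5,-130,0,0,-6,0.4],
    [20,20,-140,0,0,-12,0.4],
    [30,35,-140,0,0,-18,0.4],
    [40,50,-140,0,0,-24,0.4],
    [40,50,-140,0,0,-24,0.4]
  ]
}}

```text
clock: 15.92
tcp_pos: [533.0, 1.5, 168.9]
eef_rot: [0.978, 0.211, 0.0, 0.002]
force: [0.2, 0.6, -4.3]
opening: 53.3
gripper_force: 30.0
```

Run:
```python
from h import *
st()
row([626,-118,165],ori(95.36,0))
```

```text
15.9167 [533.    1.5 168.9] x [0.911 0.412 0.   ] z [ 0.002 -0.003 -1.   ] open 53.3 gf 29.996931552886963 F [ 0.2  0.6 -4.3] j [-0.09 -0.01  1.76 -0.    1.39  1.05]
[35.5, 147.2, 4.3] [0.17, 0.1, -71.02]
```

>>> {"name": "carry_out", "arguments": {
  "rows": [
    [3,13,1,0,0,-6.5,0.4],
    [7,27,2,0,0,-13,0.4],
    [10,40,2,0,0,-19.5,0.4],
    [13,54,3,0,0,-26,0.4],
    [16,67,3,0,0,-32.5,0.4],
    [20,80,4,0,0,-39,0.4],
    [23,94,4,0,0,-45.5,0.4],
    [26,107,4,0,0,-52,0.4],
    [29,120,4,0,0,-58.5,0.4],
    [32,134,4,0,0,-65,0.4],
    [35,147,4,0,0,-71,0.4],
    [35,147,4,0,0,-71,0.4]
  ]
}}

```text
clock: 16.92
tcp_pos: [623.9, -117.5, 164.0]
eef_rot: [0.674, 0.738, -0.001, 0.001]
force: [0.0, 0.3, -3.0]
opening: 53.3
gripper_force: 30.0
```

>>> {"name": "carry_out", "arguments": {
  "rows": [
    [0,0,0,0,0,0,0.4],
    [0,0,0,0,0,0,0.4],
    [0,0,0,0,0,0,0.4]
  ]
}}

```text
clock: 17.17
tcp_pos: [623.0, -115.1, 163.7]
eef_rot: [0.676, 0.737, -0.001, 0.0]
force: [-0.2, -0.0, -3.6]
opening: 53.4
gripper_force: 30.0
```

Run:
```python
from h import *
st()
row([626,-118,110],ori(95.36,0))
```

```text
17.1667 [ 623.  -115.1  163.7] x [-0.086  0.996 -0.001] z [-0.001 -0.001 -1.   ] open 53.4 gf 29.9989315867424 F [-0.2 -0.  -3.6] j [-0.26  0.26  1.47 -0.    1.41 -0.35]
[-3.1, 2.8, 53.7] [-0.05, 0.04, -0.44]
```

>>> {"name": "carry_out", "arguments": {
  "rows": [
    [-3,3,10,0,0,-0.4,0.4],
    [-3,3,22,0,0,-0.4,0.4],
    [-3,3,34,0,0,-0.4,0.4],
    [-3,3,45,0,0,-0.4,0.4],
    [-3,3,53,0,0,-0.4,0.4],
    [-3,3,53,0,0,-0.4,0.4],
    [-3,3,53,0,0,-0.4,0.4]
  ]
}}

```text
clock: 17.75
tcp_pos: [626.0, -118.6, 109.4]
eef_rot: [0.673, 0.74, -0.001, -0.001]
force: [0.2, -0.6, -1.5]
opening: 53.3
gripper_force: 30.0
```

Run:
```python
from h import *
st()
row([626,-118,110],ori(95.36,0))
S=bot.camera("side");p=bot.observe()["tcp_pos"];x=R.from_quat(bot.observe()["eef_rot"]).as_matrix()[:,0]
y=np.array([-.0934,.9956,0]);t=np.array([626,-118,0])
px=lambda q:((proj(S,q)-[210,115]+.5)*7.2-.5).round().tolist()
print("pred tips",px(p+75*x),px(p-75*x),"seat mouth ctr z80",px(t+63*y+[0,0,80]),px(t-63*y+[0,0,80]), "seats outer", px(t+67*y+[0,0,50]))
cv2.imwrite("pics/g5.png",cv2.resize(S["pixels"][115:198,210:321],(800,598),interpolation=2))
```

```text
17.75 [ 626.  -118.6  109.4] x [-0.095  0.995 -0.   ] z [-0.002 -0.001 -1.   ] open 53.3 gf 29.998688399791718 F [ 0.2 -0.6 -1.5] j [-0.27  0.32  1.51 -0.    1.32 -0.36]
[0.6, 0.1, -0.6] [-0.13, 0.02, 0.09]
pred tips [336.0, 314.0] [493.0, 141.0] seat mouth ctr z80 [349.0, 365.0] [480.0, 218.0] seats outer [345.0, 432.0]
```

View pics/g5.png

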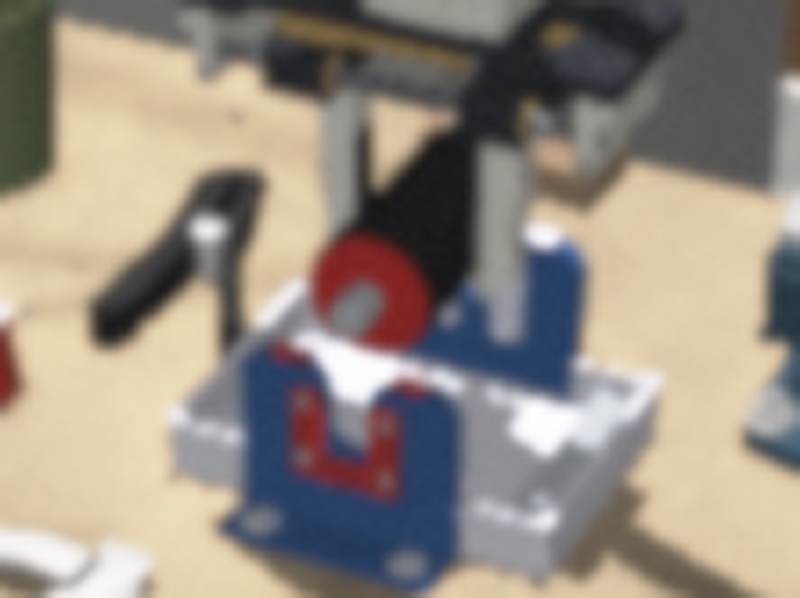

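The side crop shows the red cap centre at about (373,293). The slot mid-line is at about x=352 and the predicted cap centre is (357,291), so there may be a few mm of x offset. I'll check it against the top view.

Run:
```python
from h import *
T=bot.camera("top");S=bot.camera("side");p=bot.observe()["tcp_pos"];x=R.from_quat(bot.observe()["eef_rot"]).as_matrix()[:,0]
y=np.array([-.0934,.9956,0]);t=np.array([626,-118,0])
px=lambda q:((proj(T,q)-[262,155]+.5)*8-.5).round().tolist()
print("pred",{d:px(p+d*x) for d in(75,63,55,-55,-63,-75)},"mouth80",px(t+63*y+[0,0,80]),px(t-63*y+[0,0,80]))
cv2.imwrite("pics/g6.png",cv2.resize(T["pixels"][155:215,262:332],(560,480),interpolation=2))
im=S["pixels"][115:198,210:321].astype(int);m=((im[...,2]>90)&(im[...,1]<60)&(im[...,0]<60)).astype(np.uint8)
n,l,s,c=cv2.connectedComponentsWithStats(m)
for i in range(1,n):
    if s[i,4]>15:print("red",(s[i]*7.2).round(),((c[i]+.5)*7.2-.5).round())
```

```text
pred {75: [104.0, 216.0], 63: [132.0, 213.0], 55: [150.0, 211.0], -55: [406.0, 183.0], -63: [424.0, 181.0], -75: [452.0, 178.0]} mouth80 [125.0, 227.0] [412.0, 196.0]
red [317. 230. 108. 108. 871.] [377. 281.]
red [295. 403. 101.  86. 396.] [342. 454.]
```

View pics/g6.png

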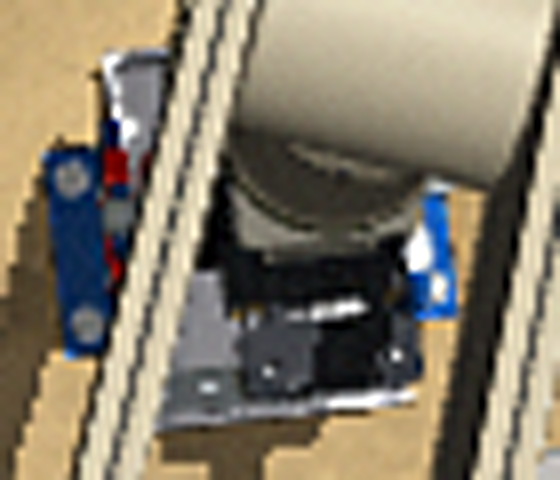

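In the top crop the red journal is at (117,215), matching its prediction. The side camera shows a constant bias of about +1.9 px. Correcting both views puts the tray near (628,-116.5), well within the lead-ins. I'll lower in steps and watch the force.

>>> {"name": "carry_out", "arguments": {
  "rows": [
    [2,2,5,0,0,0,0.4],
    [2,2,10,0,0,0,0.4],
    [2,2,15,0,0,0,0.4],
    [2,2,20,0,0,0,0.4],
    [2,2,25,0,0,0,0.4],
    [2,2,29,0,0,0,0.4],
    [2,2,29,0,0,0,0.4],
    [2,2,29,0,0,0,0.4]
  ]
}}

```text
clock: 18.57
tcp_pos: [628.2, -116.6, 81.1]
eef_rot: [0.673, 0.74, -0.001, -0.0]
force: [-0.1, -1.1, -2.9]
opening: 53.7
gripper_force: 30.0
```

>>> {"name": "carry_out", "arguments": {
  "rows": [
    [0,0,1,0,0,0,0.4],
    [0,0,2,0,0,0,0.4],
    [0,0,3,0,0,0,0.4],
    [0,0,4,0,0,0,0.4],
    [0,0,4,0,0,0,0.4]
  ]
}}

```text
clock: 18.98
tcp_pos: [628.5, -116.6, 77.5]
eef_rot: [0.673, 0.74, -0.001, 0.0]
force: [0.4, 0.3, -3.2]
opening: 53.4
gripper_force: 30.0
```

Run:
```python
from h import *
st();print(bot.observe()["ft_torque"].round(2))
```

```text
18.9833 [ 628.5 -116.6   77.5] x [-0.095  0.995 -0.001] z [-0.    -0.001 -1.   ] open 53.4 gf 29.998686611652374 F [ 0.4  0.3 -3.2] j [-0.26  0.36  1.52 -0.    1.26 -0.36]
[-0.03 -0.09 -0.02]
```

>>> {"name": "carry_out", "arguments": {
  "rows": [
    [0,0,1,0,0,0,0.4],
    [0,0,2,0,0,0,0.4],
    [0,0,3,0,0,0,0.4],
    [0,0,3,0,0,0,0.4]
  ]
}}

```text
clock: 19.32
tcp_pos: [628.4, -116.6, 74.4]
eef_rot: [0.673, 0.74, -0.001, 0.0]
force: [-0.2, 0.2, -3.9]
opening: 53.6
gripper_force: 30.0
```

>>> {"name": "carry_out", "arguments": {
  "rows": [
    [0,0,1,0,0,0,0.4],
    [0,0,2,0,0,0,0.4],
    [0,0,3,0,0,0,0.4],
    [0,0,3,0,0,0,0.4]
  ]
}}

```text
clock: 19.65
tcp_pos: [628.4, -116.6, 71.4]
eef_rot: [0.673, 0.74, -0.001, 0.0]
force: [-0.0, 0.4, -3.9]
opening: 53.5
gripper_force: 30.0
```

Run:
```python
from h import *
st();print(bot.observe()["ft_torque"].round(2))
```

```text
19.65 [ 628.4 -116.6   71.4] x [-0.095  0.995 -0.001] z [-0.001 -0.001 -1.   ] open 53.5 gf 29.998731315135956 F [-0.   0.4 -3.9] j [-0.26  0.36  1.53 -0.    1.25 -0.36]
[-0.07 -0.05 -0.03]
```

>>> {"name": "carry_out", "arguments": {
  "rows": [
    [0,0,1,0,0,0,0.4],
    [0,0,2.5,0,0,0,0.4],
    [0,0,4,0,0,0,0.4],
    [0,0,4,0,0,0,0.4]
  ]
}}

```text
clock: 19.98
tcp_pos: [628.3, -116.6, 67.2]
eef_rot: [0.673, 0.74, -0.001, 0.0]
force: [-0.6, -0.1, -3.9]
opening: 53.4
gripper_force: 30.0
```

>>> {"name": "carry_out", "arguments": {
  "rows": [
    [0,0,1.5,0,0,0,0.4],
    [0,0,3,0,0,0,0.4],
    [0,0,5,0,0,0,0.4],
    [0,0,5,0,0,0,0.4]
  ]
}}

```text
clock: 20.32
tcp_pos: [628.2, -116.6, 62.1]
eef_rot: [0.673, 0.74, -0.001, 0.0]
force: [0.2, -0.2, -3.6]
opening: 53.6
gripper_force: 30.0
```

Run:
```python
from h import *
st();print(bot.observe()["ft_torque"].round(2))
```

```text
20.3167 [ 628.2 -116.6   62.1] x [-0.095  0.995 -0.001] z [-0.001 -0.001 -1.   ] open 53.6 gf 29.998721480369568 F [ 0.2 -0.2 -3.6] j [-0.26  0.37  1.53 -0.    1.23 -0.36]
[-0.06 -0.03  0.02]
```

>>> {"name": "carry_out", "arguments": {
  "rows": [
    [0,0,2,0,0,0,0.4],
    [0,0,4,0,0,0,0.4],
    [0,0,6,0,0,0,0.4],
    [0,0,8,0,0,0,0.4],
    [0,0,8,0,0,0,0.4]
  ]
}}

```text
clock: 20.73
tcp_pos: [628.2, -116.6, 54.0]
eef_rot: [0.673, 0.74, -0.001, -0.0]
force: [0.5, -0.6, -4.3]
opening: 53.6
gripper_force: 30.0
```

>>> {"name": "carry_out", "arguments": {
  "rows": [
    [0,0,0.7,0,0,0,0.4],
    [0,0,1.4,0,0,0,0.4],
    [0,0,2,0,0,0,0.4],
    [0,0,2,0,0,0,0.4]
  ]
}}

```text
clock: 21.07
tcp_pos: [628.5, -116.7, 52.6]
eef_rot: [0.673, 0.74, -0.001, 0.0]
force: [0.4, -0.5, -3.8]
opening: 53.2
gripper_force: 30.0
```

>>> {"name": "carry_out", "arguments": {
  "rows": [
    [0,0,0.5,0,0,0,0.4],
    [0,0,1,0,0,0,0.4],
    [0,0,1,0,0,0,0.4]
  ]
}}

```text
clock: 21.32
tcp_pos: [628.5, -116.7, 51.6]
eef_rot: [0.673, 0.74, -0.001, 0.0]
force: [-0.5, 0.2, -3.8]
opening: 53.4
gripper_force: 30.0
```

>>> {"name": "carry_out", "arguments": {
  "rows": [
    [0,0,0.5,0,0,0,0.4],
    [0,0,0.8,0,0,0,0.4],
    [0,0,0.8,0,0,0,0.4]
  ]
}}

```text
clock: 21.57
tcp_pos: [628.6, -116.7, 50.9]
eef_rot: [0.673, 0.74, -0.0, 0.0]
force: [-0.3, 0.1, -3.9]
opening: 53.6
gripper_force: 30.0
```

>>> {"name": "carry_out", "arguments": {
  "rows": [
    [0,0,0.4,0,0,0,0.4],
    [0,0,0.6,0,0,0,0.4],
    [0,0,0.6,0,0,0,0.4]
  ]
}}

```text
clock: 21.82
tcp_pos: [628.6, -116.7, 50.8]
eef_rot: [0.673, 0.74, -0.0, 0.0]
force: [-2.6, -0.2, 1.8]
opening: 53.0
gripper_force: 30.0
```

Contact came at the expected seated height, so I'll release and retreat straight up.

>>> {"name": "carry_out", "arguments": {
  "rows": [
    [0,0,0,0,0,0,0.4],
    [0,0,0,0,0,0,0.4],
    [0,0,0,0,0,0,0.62],
    [0,0,0,0,0,0,0.65],
    [0,0,0,0,0,0,0.7],
    [0,0,0,0,0,0,0.8],
    [0,0,0,0,0,0,0.9],
    [0,0,0,0,0,0,0.95],
    [0,0,0,0,0,0,0.95],
    [0,0,0,0,0,0,0.95]
  ],
  "grip_force": 8
}}

```text
clock: 22.65
tcp_pos: [628.6, -116.7, 50.3]
eef_rot: [0.673, 0.74, -0.0, 0.0]
force: [-0.5, 0.2, -0.3]
opening: 88.1
gripper_force: 0.0
```

>>> {"name": "carry_out", "arguments": {
  "rows": [
    [0,0,-5,0,0,0,0.95],
    [0,0,-15,0,0,0,0.95],
    [0,0,-30,0,0,0,0.95],
    [0,0,-50,0,0,0,0.95],
    [0,0,-75,0,0,0,0.95],
    [0,0,-105,0,0,0,0.95],
    [0,0,-135,0,0,0,0.95],
    [30,0,-150,0,0,0,0.95],
    [65,0,-160,0,0,0,0.95],
    [100,0,-160,0,0,0,0.95],
    [140,0,-160,0,0,0,0.95],
    [180,0,-160,0,0,0,0.95]
  ]
}}

```text
clock: 23.65
tcp_pos: [611.5, 64.0, 212.0]
eef_rot: [0.673, 0.74, 0.0, 0.001]
force: [0.4, -0.9, 0.2]
opening: 88.5
gripper_force: 0.0
```

>>> {"name": "carry_out", "arguments": {
  "rows": [
    [40,0,0,0,0,0,0.95],
    [60,0,0,0,0,0,0.95],
    [60,0,0,0,0,0,0.95],
    [60,0,0,0,0,0,0.95]
  ]
}}

```text
clock: 23.98
tcp_pos: [605.8, 123.5, 211.1]
eef_rot: [0.672, 0.741, -0.0, 0.001]
force: [-0.2, -0.3, -0.5]
opening: 88.4
gripper_force: 0.0
```

Run:
```python
from h import *
st()
T=bot.camera("top");S=bot.camera("side")
cv2.imwrite("pics/g7.png",np.hstack([cv2.resize(T["pixels"][145:225,255:335],(400,400),interpolation=2),cv2.resize(S["pixels"][130:210,225:305],(400,400),interpolation=2)]))
```

```text
23.9833 [605.8 123.5 211.1] x [-0.098  0.995 -0.001] z [ 0.001 -0.001 -1.   ] open 88.4 gf 0.0 F [-0.2 -0.3 -0.5] j [ 0.12  0.19  1.47 -0.    1.48  0.02]
```

View pics/g7.png

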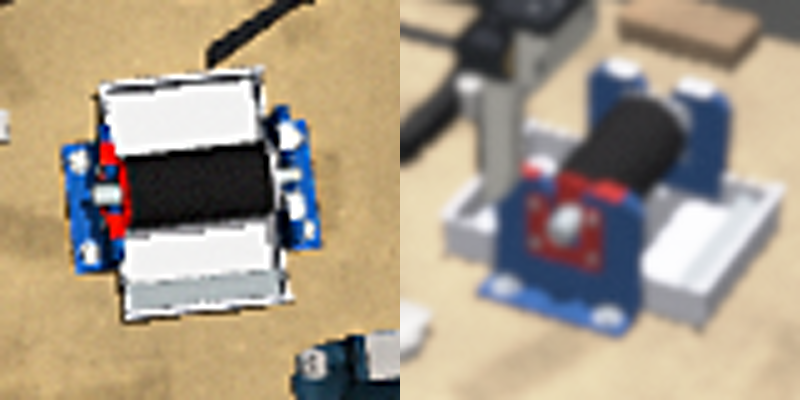

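The roller is seated: the red journal is down in the red slot at side crop (565,222), the axis is level and aligned, and the arm is clear.

```bash
python3 -c "
from workcell import bot
print(bot.hand_in())"
```

```text
the job is handed in; nothing more can be done
None
```

The roller was laid on the bench, regripped across its middle and seated level in the glue spreader with its red end in the red-plated slot; I handed the job in at about 24 s, and the hand-in returned no verdict.

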